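# Gauge the depth of the turned ring box

### The job

Two like depth gauges stand on the bench, one over the open turned wooden box and one over a closed metal tin. Using the gauge over the wooden box, lower its probe by the knob until the tip touches the bottom inside the box, and then lock it by pressing that gauge's raised lever all the way down flat. Leave the other gauge's probe as it is.

Things in the scene. Friction and masses are not known exactly. Their poses are not given: they have to be found in the camera images.
- gauge: The gauge to use, fixed to the table. Origin on the table straight under its probe rod; z up, x towards its column (away from the robot, give or take 17 degrees), y level to the left. Base plate 120 x 84 x 10 mm; column 22 mm across, 52 mm from the rod along x; head 36 x 36 mm around the rod. Head and column end 116 mm above the table. Lock lever on the head's -y side.
- probe_knob (a point): Centre of the knob on that gauge's probe: upright grooved aluminium cylinder, 24 mm across, 24 mm high, on a 7 mm steel rod. The rod slides straight up and down, is stiff (about 4 N) and stays where left. Centre 200 to 220 mm above the table at the start, 155 mm with the tip on the bottom. There is more room for fingers on the knob's +x and -x sides than beside the lever (-y).
- probe_tip (a point): Lower end of that probe, 135 mm straight below the centre of the knob; a flat foot 10 mm across. At the start it hangs 10 to 30 mm above the rim of the wooden box.
- lock_pad (a point): Point on the upper face of that gauge's lock lever (bare steel, 60 mm long, 16 mm wide), 42 mm out from its level hinge. Hinge 102 mm above the table, 30 mm from the rod; the lever points away from the rod (-y) and up; the point starts 125 to 132 mm high. Pressed straight down here with about 3 N it turns until level, its upper face then 106 mm above the table, and stays.
- lock (a joint): Angle of that lock lever in rad: 0 raised (open; it starts at 0 to 0.08), 0.66 level (locked, at its stop).
- ring_box: Turned pale wooden box without lid, round, 60 mm across and 45 mm high, loose, standing on the base plate (10 mm thick) under the probe. Origin at the centre of its underside, z up. Round recess 42 mm across, 35 mm deep; its bottom is 10 mm above the origin.
- other_knob (a point): Centre of the knob of the other gauge, which is of the same make and stands over a closed round metal tin; its probe is to be left as it is.
Things that resemble listed ones, but are neither listed nor needed, are in the scene too. Of the things that look like the ring_box, the smallest one is meant.

How it is judged:
On the way, in this order (a step that is already met when the one before it is completed fails the run):
1. the probe's tip is on the bottom of the wooden box, the lock lever still raised (z of probe_tip in the frame of ring_box below 0.014 m and horizontal distance between probe_tip and ring_box below 0.02 m and value of joint lock below 0.3 rad), for 0.2 s.
2. the lock lever is pressed down with the tip still on the bottom (value of joint lock above 0.48 rad and z of probe_tip in the frame of ring_box below 0.014 m), for 0.2 s.
At the end, for the whole second after the job is handed in: The probe's tip is inside the upright wooden box, within 4 mm of its bottom, and that gauge's lock lever is down, within 10 degrees of its stop (all of step 2 and horizontal distance between probe_tip and ring_box below 0.02 m and angle between ring_box's own z axis and vertical below 0.1 rad); the robot touches nothing.
It fails at once if the lever is locked before the probe is down (value of joint lock above 0.4 rad and z of probe_tip in the frame of ring_box above 0.02 m).
It fails at once if the other gauge's probe is moved by more than 10 mm (distance of other_knob from where it was at the start of the episode above 0.01 m).
It also fails if it takes over 40 s, if anything falls off the work surface, if the arm or the gripper's body presses on something with over 40 N, if the wrist force passes 120 N, or if a joint passes its speed limit or range.

### The arm

A 6-joint arm with a two-finger parallel gripper is mounted at the origin on the work surface; the furniture and walls round the work are solid. World frame = base frame: x ahead of the robot, y to its left, z up, the work surface at z = 0. Lengths are in m, angles in rad, forces in N, time in s.
With the tool pointing down it reaches from about 0.35 to 0.775 m from the base axis. Payload 7.3 kg.
Tool frame: the origin (TCP) lies at the centre of the arm's flange, where the gripper is bolted on; the fingertips stand 178 mm ahead of it and the grasp point (between the pads) lies 159 mm ahead of it; z points along the fingers, y is the line along which they close (so a half turn about z gives the same grasp; the last joint's range is limited). The gripper opens to 92 mm and grips with 3 to 60 N. Pads are 19 mm wide; open, the fingers measure 130 mm over their backs; the gripper's body (75 mm by 190 mm) begins 47 mm behind the grasp point.
Start: joints at [1.191, 0.342, 1.524, -0, 1.275, -0.146], TCP at [0.122, 0.511, 0.405] pointing down, gripper open.
Joint ranges: [-2.53, 2.53], [-0.77, 2.02], [0.04, 2.7], [-1, 4.14], [0.28, 2.66], [-3.11, 3.11]. Speed limits (rad/s): [2.57, 2.57, 3.14, 3.14, 3.14, 3.14].

### API

Orientations are given as [roll, pitch, yaw] about the fixed x, y, z axes, in that order (R = Rz(yaw) Ry(pitch) Rx(roll)).
In Python, from cell import telemetry, vision, ticket gives the robot as it stands.
- The arm moves only by the shell command python3 -m crank 'ROWS' [FORCE]. ROWS is JSON, a list of rows, each a list of 5 numbers: the gripper command: -1 is shut, 1 is fully open, values between are in proportion, then the shift along the tool's x, y, z in mm, then the turn about the tool's z in rad. In form: [[fingers, dx, dy, dz, roll], ...]. A call has 1 to 12 rows; each row is the pose to reach, as a shift and turn from the pose commanded when the call began, along the tool's axes at that moment; what a row does not reach only later rows make up. A row lasts 1/12 s, in which the tool goes at most 41.7 mm and 7.16 degrees, less where a joint would pass 70% of its speed; a pose out of reach is approached as far as the arm can. A call with a gripper value outside its range is refused whole. The fingers move at their own pace and stop on an object; FORCE is the grip in N (left out, the last holds). Time passes only in rows, so rows that repeat a pose let the fingers close. It gives the time, the measured TCP pose, the force, the opening and the grip force at its end, in the units of the state.
- telemetry.observe(): the state, without advancing time (a new reading comes with each control period).
- vision.read_camera(name): name is "side" or "top"; returns (picture, depth): 400x640x3 uint8, red, green, blue; 400x640 float32, m along the optical axis (not along the pixel's ray), 0 where there is no reading.
- vision.get_calibration(name): a dict with "camera_matrix" (3x3 intrinsics, pixels), "rvec" (rotation vector, rad) and "tvec" (3), from world to camera coordinates, as OpenCV has them. Camera axes: x right, y down, z forward; pixel columns grow to the right and rows downward; lengths in m; the calibration is good to about 2 mm. A picture is of the moment at which its call begins. get_calibration takes no time and is no camera call.
- ticket.hand_in(): hands the job in; it is judged then, once.
The state is a dict: "time": time; "qpos": joint angles; "qvel": joint speeds; "joint_efforts": joint torques, N m; "tool_pos": TCP position; "tool_rot": TCP orientation; "contact_force": force on the tool from outside, world axes, zero at the start; "torque": the same for the moment, N m; "opening": finger opening in m; "grip_force": force on a finger pad.
Only numpy, scipy, OpenCV 4.12 (cv2) and the standard library are available. Lean on these libraries where they do the work, as an engineer would, in place of code of your own. Each camera call takes 0.05 s, during which the arm holds its last target. There are 200 camera calls.

## Working session

There is one attempt and no reset: what is moved stays moved. The work goes in short steps, Python scripts to look and compute and a shell command to move; the robot and the scene stay as the last step left them, time stands still between calls to the robot, and variables do not carry over. Pictures are saved under pics/ and viewed, at most 10 in all, crops included, and the job is handed in when it is done.

```bash
mkdir -p pics; ls
cat > h.py <<'E'
import numpy as np, cv2
from cell import telemetry, vision, ticket
def cal(n):
    c=vision.get_calibration(n); K=np.array(c["camera_matrix"]).reshape(3,3); R=cv2.Rodrigues(np.array(c["rvec"],float))[0]; t=np.array(c["tvec"],float).ravel()
    return K,R,t
def ray(n,u,v):
    K,R,t=cal(n); return -R.T@t, R.T@np.linalg.solve(K,[u,v,1.])
def onplane(n,u,v,z):
    o,d=ray(n,u,v); return o+d*(z-o[2])/d[2]
def pts(n,D):
    K,R,t=cal(n); v,u=np.mgrid[:D.shape[0],:D.shape[1]]
    P=np.stack([(u-K[0,2])/K[0,0]*D,(v-K[1,2])/K[1,1]*D,D],-1)
    return (P-t)@R
def proj(n,p):
    K,R,t=cal(n); c=K@(R@np.array(p)+t); return c[:2]/c[2]
E
python3 - <<'E'
from h import *
for n in ("side","top"):
    I,D=vision.read_camera(n); np.savez(f"{n}.npz",I=I,D=D)
    cv2.imwrite(f"pics/{n}1.png",I[:,:,::-1]); print(n,ray(n,320,200))
E
```

```text
pics
side (array([ 0.05386347, -0.8157021 ,  0.54157682]), array([ 0.381846  ,  0.83889531, -0.38787977]))
top (array([0.17953352, 0.10373319, 1.17663845]), array([ 0.18339481, -0.09143373, -0.97891648]))
```

View pics/top1.png

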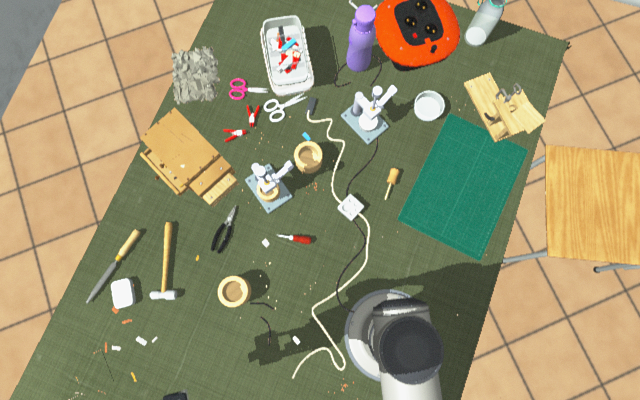

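View pics/side1.png

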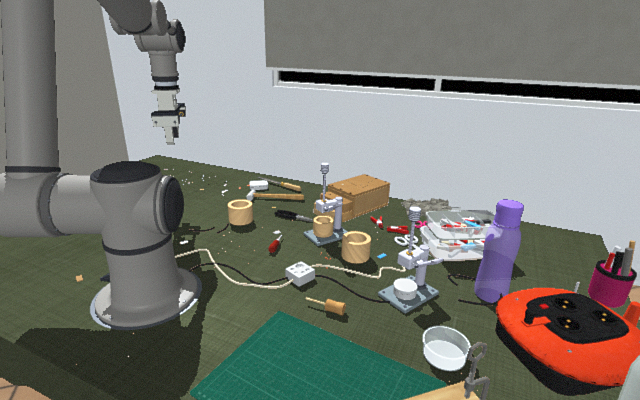

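The top view shows a gauge at (268,187) over a pale wooden box and another at (370,112) over a white/metal tin. Loose wooden boxes stand at (308,157) and (234,292). In the side view the gauges are at (325,215) over wood and (412,270) over the tin. The first of each pair fits the description, so I'll confirm it in an enlarged crop.

Run:
```python
from h import *
T=np.load("top.npz")["I"];S=np.load("side.npz")["I"]
a=cv2.resize(T[145:220,235:310],(400,400),interpolation=cv2.INTER_CUBIC)
b=cv2.resize(S[155:255,285:385],(400,400),interpolation=cv2.INTER_CUBIC)
cv2.imwrite("pics/crop1.png",np.hstack([a,b])[:,:,::-1])
D=np.load("side.npz")["D"];P=pts("side",D)
for u,v in [(325,169),(325,166),(323,227),(323,240),(325,205),(414,212)]: print(u,v,P[v,u].round(3))
D=np.load("top.npz")["D"];P=pts("top",D)
for u,v in [(264,171),(268,190),(285,170),(255,200)]: print(u,v,P[v,u].round(3))
print(telemetry.observe()["tool_rot"])
```

```text
325 169 [0.48  0.091 0.212]
325 166 [0.482 0.096 0.219]
323 227 [0.472 0.078 0.042]
323 240 [0.468 0.068 0.006]
325 205 [0.478 0.081 0.109]
414 212 [ 0.528 -0.242  0.217]
264 171 [0.478 0.098 0.225]
268 190 [0.465 0.11  0.106]
285 170 [0.487 0.049 0.125]
255 200 [ 0.485  0.155 -0.003]
[-3.14026780e+00 -2.26181118e-04  2.90780199e+00]
```

View pics/crop1.png

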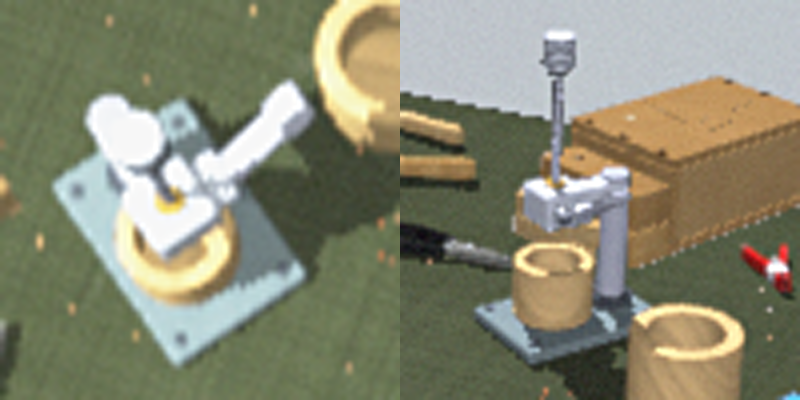

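The crop confirms it. The gauge at top (268,187) / side (325,215) stands over an open wooden box, which is smaller than its two loose look-alikes. Its knob is at about top (260,171) and side (325,168). The lever rises towards top (290,164). Next I'll measure the knob, yaw and lever.

```bash
cat > m.py <<'E'
from h import *
def cloud():
    out=[]
    for n in ("side","top"):
        f=np.load(n+".npz"); P=pts(n,f["D"]); m=(f["D"]>0)&(np.linalg.norm(P[...,:2]-[0.48,0.09],axis=-1)<0.13)
        out.append((n,P[m],f["I"][m].astype(int)))
    return out
if __name__=="__main__":
    for n,P,C in cloud():
        k=P[(P[:,2]>.185)&(np.hypot(P[:,0]-.48,P[:,1]-.09)<.05)]
        k=k[k[:,2]>k[:,2].max()-.03]
        print(n,"knob",len(k),k.min(0).round(3),k.max(0).round(3),k.mean(0).round(4))
        top=k[k[:,2]>np.percentile(k[:,2],70)]; print(" knob upper mean",top.mean(0).round(4))
        w=P[(P[:,2]>.025)&(P[:,2]<.06)&(C[:,0]-C[:,2]>40)&(np.hypot(P[:,0]-.475,P[:,1]-.09)<.045)]
        print(" box",len(w),w.min(0).round(3),w.max(0).round(3))
        for lo,hi in((.112,.12),(.1,.112),(.12,.145)):
            h=P[(P[:,2]>lo)&(P[:,2]<hi)]
            print(" z",lo,hi,len(h),h.min(0).round(3),h.max(0).round(3),h.mean(0).round(4))
        if n=="top":
            p=P[(P[:,2]>.004)&(P[:,2]<.016)&(C.max(1)-C.min(1)<45)&(C[:,2]>C[:,0])]
            r=cv2.minAreaRect(p[:,:2].astype(np.float32)); print("plate",len(p),r)
            print(cv2.boxPoints(r))
            h=P[(P[:,2]>.108)&(P[:,2]<.15)]
            for q in h[np.argsort(h[:,1])]: print(q.round(3),end=' ')
E
python3 m.py
```

```text
side knob 83 [0.472 0.089 0.197] [0.494 0.109 0.226] [0.4803 0.0962 0.2147]
 knob upper mean [0.481  0.0982 0.2245]
 box 289 [0.455 0.076 0.025] [0.514 0.134 0.054]
 z 0.112 0.12 45 [0.467 0.043 0.112] [0.544 0.117 0.12 ] [0.4865 0.0941 0.1138]
 z 0.1 0.112 168 [0.464 0.049 0.1  ] [0.545 0.118 0.112] [0.4972 0.0935 0.1069]
 z 0.12 0.145 49 [0.479 0.022 0.12 ] [0.503 0.105 0.142] [0.4874 0.0551 0.1309]
top knob 106 [0.471 0.092 0.203] [0.494 0.116 0.231] [0.4806 0.1045 0.2244]
 knob upper mean [0.4838 0.1048 0.229 ]
 box 138 [0.456 0.081 0.025] [0.5   0.134 0.059]
 z 0.112 0.12 201 [0.463 0.049 0.112] [0.545 0.123 0.12 ] [0.4928 0.0991 0.1151]
 z 0.1 0.112 141 [0.464 0.061 0.1  ] [0.542 0.123 0.112] [0.4865 0.0903 0.1077]
 z 0.12 0.145 96 [0.474 0.025 0.12 ] [0.503 0.11  0.143] [0.4904 0.0459 0.1301]
plate 566 ((0.4598410725593567, 0.10326267778873444), (0.20018093287944794, 0.09019216895103455), 4.401052474975586)
[[0.35658517 0.14054511]
 [0.3635063  0.05061889]
 [0.563097   0.06598024]
 [0.5561758  0.15590647]]
[0.492 0.025 0.135] [0.487 0.025 0.134] [0.496 0.026 0.135] [0.49  0.02
[... 6628 characters left out ...]
 [0.469 0.118 0.116] [0.488 0.118 0.111] [0.476 0.118 0.113] [0.465 0.118 0.109] [0.532 0.119 0.117] [0.539 0.119 0.113] [0.527 0.119 0.114] [0.516 0.119 0.111] [0.478 0.119 0.116] [0.522 0.119 0.109] [0.491 0.119 0.113] [0.497 0.119 0.112] [0.485 0.119 0.114] [0.474 0.119 0.112] [0.468 0.119 0.112] [0.53  0.12  0.115] [0.537 0.12  0.113] [0.525 0.12  0.113] [0.494 0.12  0.116] [0.482 0.12  0.117] [0.489 0.12  0.113] [0.477 0.12  0.113] [0.471 0.12  0.113] [0.466 0.12  0.109] [0.533 0.121 0.115] [0.48  0.121 0.117] [0.529 0.121 0.11 ] [0.492 0.121 0.115] [0.498 0.121 0.114] [0.486 0.121 0.114] [0.532 0.122 0.111] [0.496 0.122 0.113] [0.49  0.122 0.113] [0.485 0.122 0.11 ] [0.493 0.123 0.114]
```

The numbers agree with each other. Head and knob axis are at about (0.4815, 0.1045), the knob centre at z≈0.217, and gauge yaw is about 0.13. The lever pad is near (0.490, 0.037, 0.130).

I'll push the knob from above with the fingers shut. The tool's y goes along gauge x, so the wide gripper body clears the knob when I press the lever.

```bash
python3 -m crank '[[-1,-35,-24,-30,0.1],[-1,-70,-49,-60,0.2],[-1,-104,-73,-60,0.3],[-1,-138,-97,-60,0.4],[-1,-172,-121,-60,0.5],[-1,-206,-145,-60,0.6],[-1,-240,-169,-60,0.7],[-1,-274,-193,-60,0.8],[-1,-308,-217,-60,0.9],[-1,-342,-241,-60,1.0],[-1,-376,-265,-60,1.1],[-1,-410,-288,-60,1.21]]' 30; python3 -m crank '[[-1,0,0,0,0],[-1,0,0,0,0]]'; python3 -c "
from h import *
s=telemetry.observe();print(s['qpos'],s['contact_force'])"
```

```text
time: 1.1
tool_pos: [0.443, 0.1463, 0.4646]
tool_rot: [-3.141, -0.0, 1.693]
contact_force: [0.4, 0.5, -0.5]
opening: 0.0166
grip_force: 0.0
time: 1.27
tool_pos: [0.4432, 0.1467, 0.464]
tool_rot: [-3.14, -0.0, 1.694]
contact_force: [-0.1, 0.3, 1.0]
opening: 0.0032
grip_force: 0.0
[1.55149819e-01 1.91432444e-01 1.56512722e+00 2.19120963e-04
 1.38669388e+00 3.17511074e-02] [-0.10236624  0.31719865  0.97612905]
```

```bash
python3 -m crank '[[-1,-24,16,0,0],[-1,-46.5,33,0,0],[-1,-46.5,33,20,0],[-1,-46.5,33,45,0],[-1,-46.5,33,45,0],[-1,-46.5,33,45,0]]'
python3 - <<'E'
from h import *
for n in ("side","top"):
    I,D=vision.read_camera(n); np.savez(f"{n}2.npz",I=I,D=D)
    if n=="side": a=cv2.resize(I[110:260,250:400],(600,600),interpolation=cv2.INTER_CUBIC); cv2.imwrite("pics/c2.png",a[:,:,::-1])
print(telemetry.observe()["tool_pos"])
E
```

```text
time: 1.77
tool_pos: [0.48, 0.1075, 0.4192]
tool_rot: [-3.139, -0.001, 1.7]
contact_force: [-0.2, 0.9, 0.6]
opening: 0.0002
grip_force: 0.0
[0.48062617 0.10731257 0.42104569]
```

View pics/c2.png

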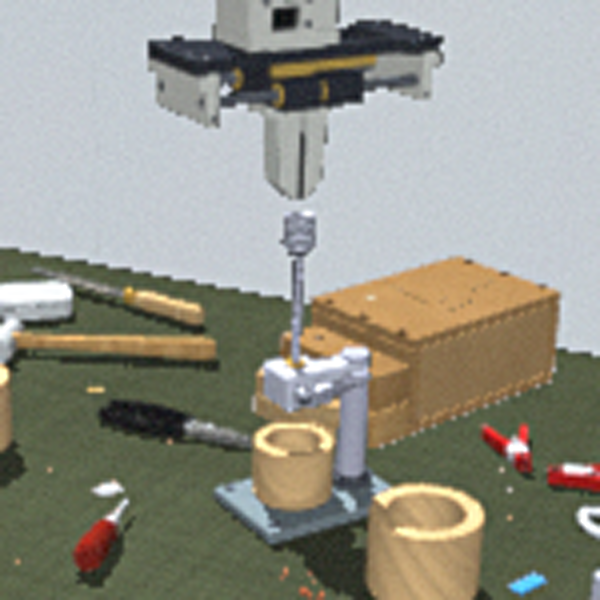

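The shut fingers are centred just above the knob at crop (300,195), and the box is under the probe. Pushing down.

```bash
python3 -m crank '[[-1,-2,0,6,0],[-1,-2,0,12,0],[-1,-2,0,18,0],[-1,-2,0,24,0],[-1,-2,0,30,0],[-1,-2,0,36,0],[-1,-2,0,42,0],[-1,-2,0,48,0],[-1,-2,0,54,0],[-1,-2,0,60,0],[-1,-2,0,66,0],[-1,-2,0,66,0]]'
```

```text
time: 2.87
tool_pos: [0.4807, 0.1042, 0.3522]
tool_rot: [-3.139, 0.0, 1.698]
contact_force: [0.4, 0.1, 0.5]
opening: 0.0004
grip_force: 0.0
```

```bash
python3 -m crank '[[-1,0,0,2,0],[-1,0,0,3,0],[-1,0,0,4,0]]'; python3 -m crank '[[-1,0,0,1,0],[-1,0,0,2,0],[-1,0,0,3,0]]'
python3 - <<'E'
from h import *
for n in ("side","top"):
    I,D=vision.read_camera(n); np.savez(f"{n}3.npz",I=I,D=D)
    if n=="side": a=cv2.resize(I[110:260,250:400],(600,600),interpolation=cv2.INTER_CUBIC); cv2.imwrite("pics/c3.png",a[:,:,::-1])
E
```

```text
time: 3.12
tool_pos: [0.4807, 0.1043, 0.3495]
tool_rot: [-3.14, 0.0, 1.698]
contact_force: [-1.3, -0.7, 2.8]
opening: 0.0003
grip_force: 1.2
time: 3.37
tool_pos: [0.481, 0.1043, 0.3467]
tool_rot: [-3.142, -0.0, 1.698]
contact_force: [-0.9, -0.2, 3.2]
opening: 0.0003
grip_force: 1.2
```

View pics/c3.png

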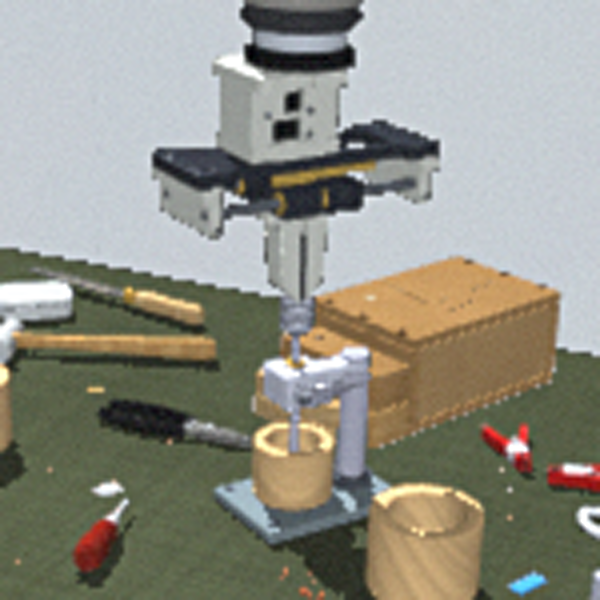

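The probe follows the fingers down and its rod is in the box at crop (295,440). I'll creep on until the force rises at the bottom.

```bash
python3 -m crank '[[-1,0,0,1,0],[-1,0,0,2,0],[-1,0,0,2,0]]'; python3 -m crank '[[-1,0,0,1,0],[-1,0,0,2,0],[-1,0,0,2,0]]'
```

```text
time: 3.72
tool_pos: [0.4812, 0.1044, 0.3452]
tool_rot: [3.141, -0.0, 1.698]
contact_force: [-1.4, -0.6, 5.4]
opening: 0.0003
grip_force: 2.8
time: 3.97
tool_pos: [0.481, 0.1044, 0.345]
tool_rot: [3.139, 0.0, 1.698]
contact_force: [-7.3, -0.6, 19.4]
opening: 0.0005
grip_force: 9.9
```

The fingers stopped at z=0.345 (tip .167, matching knob centre .155) with force rising to 19 N, so the tip is on the bottom. Next: hold, lift off and move over the lever (66 mm along -tool x).

```bash
python3 -m crank '[[-1,0,0,-1,0],[-1,0,0,-1,0],[-1,0,0,-1,0],[-1,0,0,-10,0],[-1,0,0,-22,0],[-1,-22,0,-22,0],[-1,-44,0,-22,0],[-1,-66,0,-22,0],[-1,-66,0,-22,0],[-1,-66,0,-10,0],[-1,-66,0,0,0],[-1,-66,0,0,0]]'
python3 - <<'E'
from h import *
a=[]
for n,u,v in ("side",275,120),("top",235,120):
    I,D=vision.read_camera(n); np.savez(f"{n}4.npz",I=I,D=D)
    a.append(cv2.resize(I[v:v+120,u:u+120],(400,400),interpolation=cv2.INTER_CUBIC))
    if n=="side":
        P=pts(n,D); m=(np.hypot(P[...,0]-.481,P[...,1]-.1)<.03)&(P[...,2]>.125)&(P[...,2]<.2)&(D>0); print(P[m].max(0),P[m].mean(0))
cv2.imwrite("pics/c4.png",np.hstack(a)[:,:,::-1])
E
```

```text
time: 4.97
tool_pos: [0.489, 0.0391, 0.3412]
tool_rot: [-3.139, -0.001, 1.697]
contact_force: [-0.4, 0.2, 0.8]
opening: 0.0006
grip_force: 0.0
[0.49456493 0.11510088 0.16415972] [0.48074518 0.09719611 0.15157942]
```

View pics/c4.png

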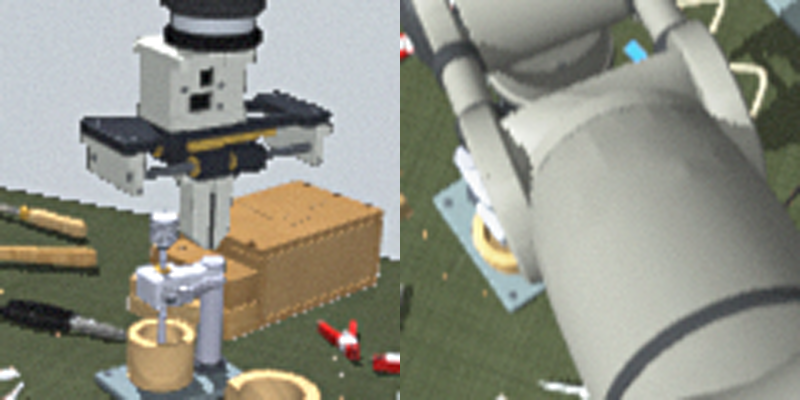

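The side crop shows the knob at (165,230), down near the head, with the rod inside the box. The fingers are beside it, to the right. I'll check that by projection before pressing.

Run:
```python
from h import *
for p in ([.489,.0385,.163],[.490,.040,.130],[.4815,.1045,.155]):
    uv=proj("side",p); print(p,uv.round(1),((uv-[275,120])/.3).round(0))
```

```text
[0.489, 0.0385, 0.163] [335.9 192. ] [203. 240.]
[0.49, 0.04, 0.13] [335.5 203. ] [202. 277.]
[0.4815, 0.1045, 0.155] [323.1 186.9] [160. 223.]
```

The projections match the picture, so I'll press the lever.

```bash
python3 -m crank '[[-1,0,0,10,0],[-1,0,0,20,0],[-1,0,0,26,0],[-1,0,0,31,0],[-1,0,0,36,0],[-1,0,0,41,0],[-1,0,0,46,0],[-1,0,0,51,0],[-1,0,0,54,0],[-1,0,0,55,0]]'; python3 -m crank '[[-1,0,0,1,0],[-1,0,0,2,0],[-1,0,0,3,0]]'
```

```text
time: 5.9
tool_pos: [0.4895, 0.0388, 0.2872]
tool_rot: [-3.141, -0.0, 1.698]
contact_force: [0.4, -0.9, 0.2]
opening: 0.0006
grip_force: 0.8
time: 6.15
tool_pos: [0.4895, 0.0388, 0.2848]
tool_rot: [3.141, 0.0, 1.698]
contact_force: [-0.6, -1.0, 1.9]
opening: 0.0003
grip_force: 0.9
```

```bash
python3 -m crank '[[-1,0,0,1,0],[-1,0,0,2,0],[-1,0,0,2,0]]'; python3 -m crank '[[-1,0,0,1,0],[-1,0,0,1,0]]'
```

```text
time: 6.4
tool_pos: [0.4895, 0.0389, 0.2837]
tool_rot: [3.141, 0.0, 1.698]
contact_force: [-3.1, -1.5, 11.0]
opening: 0.0005
grip_force: 5.3
time: 6.57
tool_pos: [0.4895, 0.0389, 0.2834]
tool_rot: [3.14, 0.0, 1.698]
contact_force: [-5.1, -1.6, 16.5]
opening: 0.0003
grip_force: 8.3
```

The lever is at its stop: fingertips at 0.1055 m, against 0.106 expected, with the force rising. I'll lift straight up, back off sideways and look.

```bash
python3 -m crank '[[-1,0,0,-15,0],[-1,0,0,-40,0],[-1,0,0,-80,0],[-1,0,0,-110,0],[-1,-40,-20,-110,0],[-1,-80,-40,-110,0],[-1,-120,-60,-110,0],[-1,-160,-80,-110,0],[-1,-200,-80,-110,0],[-1,-240,-80,-110,0],[-1,-240,-80,-110,0],[-1,-240,-80,-110,0]]'
python3 - <<'E'
from h import *
a=[]
for n,u,v,w in ("side",285,155,100),("top",235,145,75):
    I,D=vision.read_camera(n); np.savez(f"{n}5.npz",I=I,D=D)
    a.append(cv2.resize(I[v:v+w,u:u+w],(400,400),interpolation=cv2.INTER_CUBIC))
    P=pts(n,D); ok=D>0
    m=ok&(np.hypot(P[...,0]-.4815,P[...,1]-.1045)<.02)&(P[...,2]>.135)&(P[...,2]<.25); print(n,"knob",m.sum(),P[m].min(0) if m.any() else 0,P[m].max(0) if m.any() else 0)
    m=ok&(np.hypot(P[...,0]-.4905,P[...,1]-.03)<.012)&(P[...,2]>.09)&(P[...,2]<.2); print("lever z",m.sum(),np.median(P[m][:,2]) if m.any() else 0)
cv2.imwrite("pics/c5.png",np.hstack(a)[:,:,::-1])
E
```

```text
time: 7.57
tool_pos: [0.4404, -0.2116, 0.3912]
tool_rot: [-3.141, -0.0, 1.694]
contact_force: [0.1, -0.6, -0.5]
opening: 0.0006
grip_force: 0.0
side knob 71 [0.46909501 0.08995335 0.13521001] [0.49392984 0.11236152 0.16357211]
lever z 25 0.10153523388797836
top knob 95 [0.47020157 0.09303227 0.14288242] [0.49375812 0.11600936 0.17009164]
lever z 61 0.10388224493931386
```

View pics/c5.png

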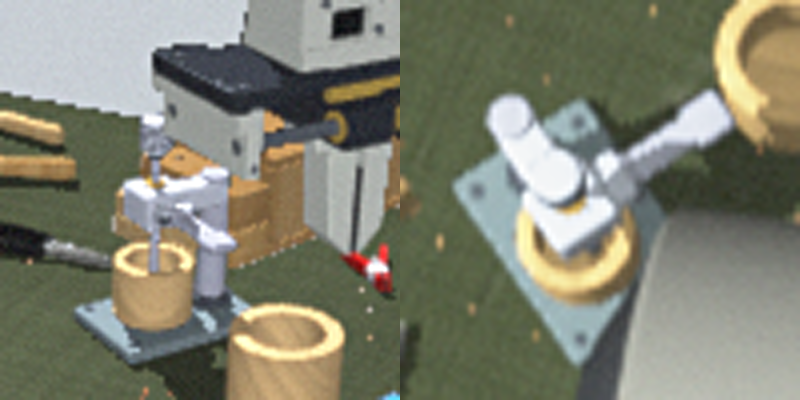

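The knob is down (top at about .168), the rod is inside the upright box, and the lever is level at about .104. The arm is clear with near-zero force. Handing in.

```bash
python3 -c "
from cell import ticket
print(ticket.hand_in())"
```

```text
the job is handed in; nothing more can be done
None
```

The probe of the gauge over the wooden box is down on the box's bottom and its lever is pressed flat. The other gauge was not touched, and the job is handed in; no verdict came back.

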